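# Slide a well plate under the drag spring of a plate warmer

## Task

Load the lidded well plate into the plate warmer: press the plate down hard on its lid with the fingertips, so that the sprung platen sinks, and keep it pressed while you slide it along the lane, under the hold-down bar and the leaf spring, until it is fully home against the end stop. Then let go and move clear; the bar and the spring keep the plate down. Do not grip or lift the plate, and leave the vial, the dropper bottle and the timer beside the warmer where they stand.

Things in the scene. Friction and masses are not known exactly. Their poses are not given: they have to be found in the camera images.
- warmer: Low grey plate warmer fixed to the bench, 226 x 128 mm. Origin: centre of its underside; z up; x is the loading direction, from the open end (display, keys) to the end stop. In mm: rails at y = +-44.75 to +-57, tops at z = 42, leave the plate 2 mm side play each way; flat platen between them, x = -98 to 98, 80 wide, top z = 32 when up. The plate is home with its origin at x = 36.
- bar (a point): Middle of the lower loading-side edge of the steel hold-down bar that crosses the lane: in the warmer's frame x = 53, y = 0, z = 45 mm. The bar is 12 mm wide along the lane; its top with the screws is at z = 54 mm.
- end_stop (a point): Point on the face of the aluminium end stop, middle of the lane: in the warmer's frame x = 100, z = 36 mm. The plate's nose rests on this face when home. The stop's top is at z = 42 mm.
- platen (a joint): Travel of the sprung platen (m): 0 = up, 0.007 = down on its hard stop; it stays level. About 7 N starts it down, 1 N more per mm, 14 N at the bottom. Platen up: the lid's top is 3 mm above the bar's underside and the nose runs into the bar; pressed down 4 to 7 mm the plate passes. The platen is slippery (friction about 0.12). With the plate home and released it rests near 0.004.
- leaf (a joint): Leaf spring: three steel fingers side by side from the far side of the bar (warmer's x = 65, z = 47 mm) sloping down to tips at x = 93. Value in rad: 0 = free (tip undersides at z = 39 mm), grows as the plate lifts the tips; about 0.18 with the plate home. It presses on the lid with about 5 to 9 N and drags with up to about 4 N.
- plate: White 96-well plate with flat clear lid, 128 long (x), 85.5 wide (y), 16 mm high, 0.15 kg, loose on the platen between the rails. Origin: centre of its underside; x points to its nose, 64 mm ahead, towards the bar. It starts with the nose 8 to 28 mm short of the bar. Home, the lid is open from above behind the plate's x = +17 mm; the front of the lid is smooth and slippery.
- grip_ribs (a point): Middle of the ribbed patch on top of the lid, 29 mm behind the plate's centre: the place to press. The rear of the lid (plate's x from -63 to +13 mm) grips: friction 0.8, or the fingertip's own if higher. Fingertips pressed on it with 10 to 20 N take the plate along, and slip once it is on the stop.
- vial: Small clear sample vial with a white cap, 29 mm across, 68 mm high, loose, left of the warmer. Origin: centre of its underside.
- dropper_bottle: Small dropper bottle with a pointed cap, 34 mm across, 86 mm high, loose, right of the warmer. Origin: centre of its underside.
- lab_timer: White digital timer, 64 x 66 x 18 mm, lying loose right of the warmer. Origin: centre of its underside.

How it is judged:
By the outcome, as a careful person would: the job done as asked, in the order asked, and still so for the second after the job is handed in, with the robot touching nothing.
It also fails if it takes over 38 s, if anything falls off the work surface, if the arm or the gripper's body presses on something with over 40 N, if the wrist force passes 120 N, or if a joint passes its speed limit or range.

## Robot

A 6-joint arm with a two-finger parallel gripper is mounted at the origin on a cart in front of the work surface, level with it; the furniture and walls round the work are solid. World frame = base frame: x ahead of the robot, y to its left, z up, the work surface at z = 0. Lengths are in mm, angles in rad, forces in N, time in s.
With the tool pointing down it reaches from about 275 to 750 mm from the base axis. Payload 10.2 kg.
Tool frame: the origin (TCP) lies at the very end of the fingers, on their centre line; the grasp point (between the pads) lies 19 mm behind it; x points along the fingers, y is the direction in which the jaws open and shut, and the axes are right-handed (so a half turn about x gives the same grasp; the last joint's range is limited). The gripper opens to 85 mm and grips with 20 to 120 N. Pads are 22 mm wide; open, the fingers measure 114 mm over their backs; the gripper's body (76 mm by 85 mm) begins 54 mm behind the grasp point. The pads swing forward as they close: fully open they stand 13 mm farther back than shut.
Start: joints at [0.975, 0.313, 1.498, -0, 1.331, -0.223], TCP at [191.231, 488.939, 208.694] pointing down, gripper open.
Joint ranges: [-2.94, 2.94], [-0.97, 2.17], [0.19, 2.56], [-1.23, 4.37], [0.02, 3.11], [-2.88, 2.88]. Speed limits (rad/s): [2.39, 2.39, 3.01, 3.14, 3.14, 3.14].

## Interface

Orientations are given as a unit quaternion [w, x, y, z].
In Python, from rig import ctrl, viewer, order gives the robot as it stands. The module is installed in compiled form; this text tells all that it offers.
- The arm moves only by the tool carry_out, never from a script. Its argument "deltas" is a list of rows, each a list of 7 numbers: the gripper command: -1 is fully open, 1 is shut, values between are in proportion, then the shift along the tool's x, y, z in mm, then the turn, a rotation vector about the tool's x, y, z in degrees. A call has exactly 5 rows; each row is the pose to reach, as a shift and turn from the pose commanded when the call began, along the tool's axes at that moment; what a row does not reach only later rows make up. A row lasts 1/8 s, in which the tool goes at most 62.5 mm and 10.7 degrees, less where a joint would pass 70% of its speed; a pose out of reach is approached as far as the arm can. A call with a gripper value outside its range is refused whole. The fingers move at their own pace and stop on an object; "newtons" is the grip in N (left out, the last holds). Time passes only in rows, so rows that repeat a pose let the fingers close, or fill a call up. It gives the time, the measured TCP pose, the force and the opening at its end, in the units of the state.
- ctrl.sense(): the state, without advancing time (a new reading comes with each control period).
- viewer.capture(name): name is "scene" or "top"; returns the picture (400x640x3 uint8, red, green, blue); there is no depth.
- viewer.calibration(name): a dict with "fx", "fy", "cx", "cy" (pixels), "xyz" and "attitude" of the camera in the world. Camera axes: x right, y down, z forward; pixel columns grow to the right and rows downward; lengths in mm; the calibration is good to about 2 mm. A picture is of the moment at which its call begins. calibration takes no time and is no camera call.
- order.finish_job(): hands the job in, once; it reports no verdict.
The state is a dict: "time_s": time; "joints": joint angles; "dq": joint speeds; "tau": joint torques, N m; "eef_pos": TCP position; "ee_rot": TCP orientation; "force": force on the tool from outside, world axes, zero at the start; "wrist_torque": the same for the moment, N m; "grip_width": opening from 0.0 (shut) to 1.0 (fully open).
Only numpy, scipy, OpenCV 4.12 (cv2) and the standard library are available. Lean on these libraries where they do the work, as an engineer would, in place of code of your own. Each camera call takes 0.05 s, during which the arm holds its last target. There are 200 camera calls.

## Working session

There is one attempt and no reset: what is moved stays moved. The work goes in short steps, Python scripts to look and compute and a tool call to move; the robot and the scene stay as the last step left them, time stands still between calls to the robot, and variables do not carry over. Pictures are saved under pics/ and viewed, about 8 in all and at most 12, crops included, and the job is handed in when it is done.

Besides the shell and the picture viewer there is one more tool, called after "Call:" as name([rows], argument=value, ...), one row to a line, values as JSON. carry_out: Moves the arm, as the interface text tells. Its arguments: {"type":"object","properties":{"deltas":{"type":"array"},"newtons":{"type":"number"}},"required":["deltas"]}

```bash
mkdir -p pics; python3 - <<'E'
from rig import ctrl, viewer
import cv2
s=ctrl.sense(); print(s)
for n in("scene","top"):
    print(n,viewer.calibration(n)); cv2.imwrite(f"pics/{n}0.png",viewer.capture(n)[:,:,::-1])
E
```

```text
{'time_s': 0.0, 'joints': array([ 9.74611765e-01,  3.13463400e-01,  1.49845530e+00, -3.00800961e-05,
        1.33100370e+00, -2.23416883e-01]), 'dq': array([ 0.0006094 ,  0.00028358,  0.00025058,  0.00055022, -0.00221168,
       -0.00042685]), 'tau': array([-5.42326707e-04, -4.12247837e+01, -2.59748071e+01, -1.81944720e-04,
        3.99039403e-03,  2.33872680e-05]), 'eef_pos': array([191.05925987, 488.68309111, 208.12138458]), 'ee_rot': array([ 0.6946827 ,  0.1305937 ,  0.69503838, -0.13146435]), 'force': array([-0.33308541,  0.16795624, -0.01665015]), 'wrist_torque': array([ 0.00720619, -0.00400255,  0.00101693]), 'grip_width': 1.0007769895249552}
scene {'fx': 509.8555518632093, 'fy': 509.8555518632093, 'cx': 323.71943065463915, 'cy': 206.0159413921467, 'xyz': array([   5.58159077, -382.86664614,  849.67910212]), 'attitude': array([-0.30103827,  0.81630393, -0.46651394,  0.15933801])}
top {'fx': 418.21890047873364, 'fy': 418.21890047873364, 'cx': 323.8723965398903, 'cy': 199.48983120478806, 'xyz': array([411.32700631, -21.44008677, 902.86362287]), 'attitude': array([-0.04354578,  0.70840596, -0.70169672,  0.06234161])}
```

View pics/scene0.png

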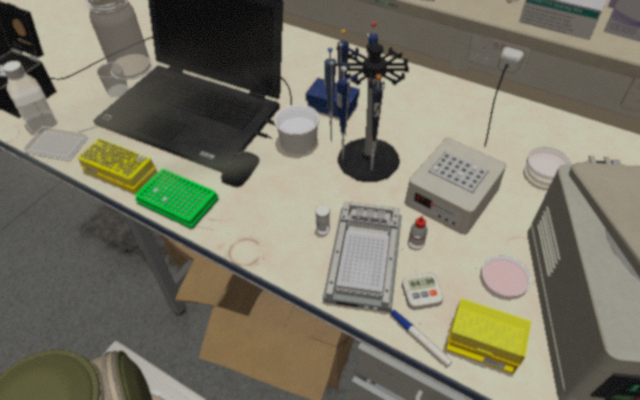

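View pics/top0.png

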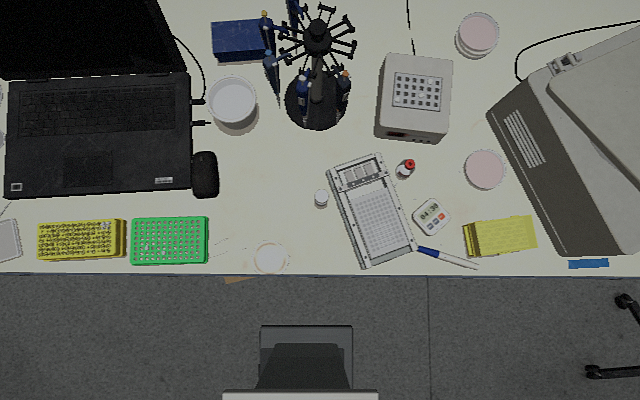

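The scene view shows the warmer at about (365,255), with its bar at the far end near (370,215). In the top view its corners are near (327,166), (382,152), (416,256) and (363,269). The vial is at (321,198), the bottle at (406,168) and the timer at (431,216). I'll enlarge the top view next.

```bash
cat > h.py <<'E'
import numpy as np, cv2
from scipy.spatial.transform import Rotation as R
from rig import ctrl, viewer
def rot(q): return R.from_quat([q[1],q[2],q[3],q[0]])
def cast(n,uv,z):
    c=viewer.calibration(n); d=rot(c["attitude"]).apply([(uv[0]-c["cx"])/c["fx"],(uv[1]-c["cy"])/c["fy"],1])
    return c["xyz"]+d*(z-c["xyz"][2])/d[2]
def proj(n,p):
    c=viewer.calibration(n); q=rot(c["attitude"]).inv().apply(np.array(p)-c["xyz"])
    return np.array([c["cx"]+c["fx"]*q[0]/q[2],c["cy"]+c["fy"]*q[1]/q[2]])
E
python3 - <<'E'
from h import *
im=cv2.imread("pics/top0.png")[140:280,300:450]
cv2.imwrite("pics/c0.png",cv2.resize(im,None,fx=4.2,fy=4.2,interpolation=cv2.INTER_CUBIC))
im=cv2.imread("pics/scene0.png")[190:320,310:450]
cv2.imwrite("pics/c1.png",cv2.resize(im,None,fx=4.5,fy=4.5,interpolation=cv2.INTER_CUBIC))
for uv in [(327,166),(382,152),(416,256),(363,269)]: print(cast("top",uv,35).round())
print(proj("top",[191,489,208]),proj("top",[0,0,0]))
E
```

```text
[615. -50.  35.]
[ 647. -168.   35.]
[ 426. -236.   35.]
[ 399. -126.   35.]
[-22.58503687 405.53001907] [299.15634106 472.0298087 ]
```

View pics/c0.png

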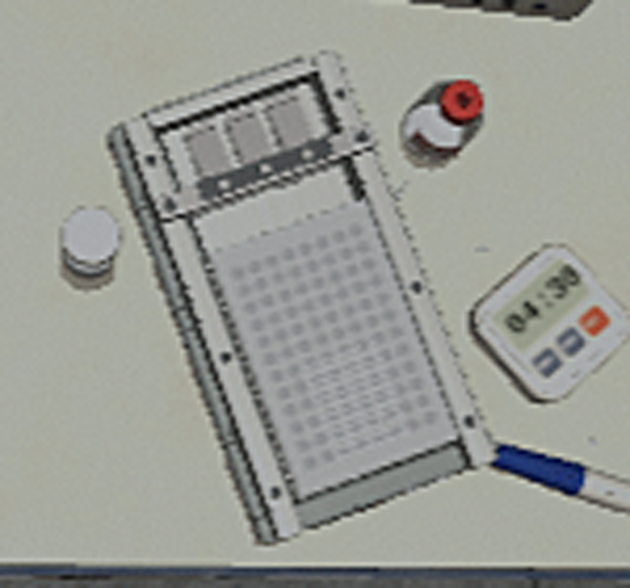

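View pics/c1.png

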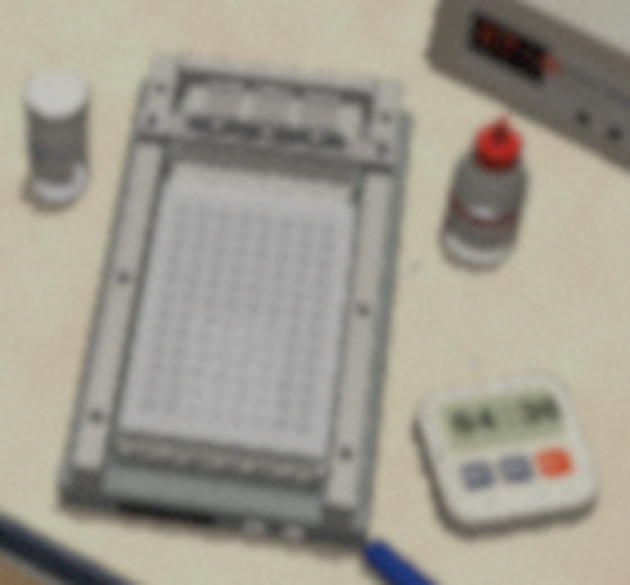

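The crops show the rail outer edges, the screwed bar from (165,215) to (370,150), and the plate. In c0 the lid's front edge runs (215,248)-(365,200) and its rear edge (297,500)-(462,440). The timer is about 20 mm off the right rail.

```bash
python3 - <<'E'
from h import *
def f(n,x,y,z):
    o,s=((300,140),4.2) if n=="top" else ((310,190),4.5)
    return cast(n,(o[0]+(x+.5)/s-.5,o[1]+(y+.5)/s-.5),z)
P={}
for k,n,x,y,z in [("railL far","top",128,125,42),("railL near","top",272,542,42),("railR far","top",340,52,42),("railR near","top",492,455,42),
 ("noseL","top",215,248,48),("noseR","top",365,200,48),("rearL","top",297,500,48),("rearR","top",464,440,48),
 ("S noseL","scene",170,182,48),("S noseR","scene",357,210,48),("S rearL","scene",118,432,48),("S rearR","scene",322,472,48),
 ("barL","top",165,217,54),("barR","top",372,150,54),("vial","top",90,224,68),("bottle","top",463,100,86),("timer","top",550,322,18)]:
    P[k]=f(n,x,y,z); print(k,P[k].round(1))
a=lambda p,q: np.degrees(np.arctan2(*(P[q]-P[p])[1::-1])).round(2)
print("dirs",a("railL near","railL far"),a("railR near","railR far"),a("rearL","noseL"),a("rearR","noseR"),a("S rearL","S noseL"),a("S rearR","S noseR"))
for k in("", "S "): print(sum(P[k+i] for i in("noseL","noseR","rearL","rearR"))/4)
rc=sum(P["rail"+i] for i in("L far","L near","R far","R near"))/4
th=np.radians((a("railL near","railL far")+a("railR near","railR far"))/2); u=np.array([np.cos(th),np.sin(th),0]);v=np.array([-u[1],u[0],0])
print("center",rc)
for k,p in P.items(): print(k,(p-rc)@u.round(4),(p-rc)@v)
s=ctrl.sense(); print(rot(s['ee_rot']).as_matrix().round(3))
E
```

```text
railL far [605.8 -56.5  42. ]
railL near [ 399.9 -127.5   42. ]
railR far [ 645.  -163.8   42. ]
railR near [ 442.8 -236.    42. ]
noseL [542.9 -99.6  48. ]
noseR [ 567.9 -174.3   48. ]
rearL [ 420.1 -139.    48. ]
rearR [ 449.7 -220.9   48. ]
S noseL [540.8 -97.   48. ]
S noseR [ 568.  -174.3   48. ]
S rearL [ 420.4 -140.5   48. ]
S rearR [ 445.2 -219.5   48. ]
barL [557.1 -74.5  54. ]
barR [ 592.  -177.1   54. ]
vial [550.9 -37.4  68. ]
bottle [ 610.3 -215.4   86. ]
timer [ 511.4 -273.5   18. ]
dirs 19.03 19.65 17.81 21.54 19.84 20.2
[ 495.17769163 -158.45853894   48.        ]
[ 493.5861902  -157.83035973   48.        ]
center [ 523.37192612 -145.95143168   42.        ]
railL far 107.35847645766367 57.08374569244705
railL near -110.37870684222317 58.27947960350296
railR far 108.88674211547585 -57.10107761751915
railR near -105.86651173091651 -58.262147678430786
noseL 33.82745795526583 37.279447903836484
noseR 32.662967309012366 -41.48029502637379
rearL -95.13062605270434 40.71319121656654
rearR -94.34553354560319 -46.368967339614464
S noseL 32.62255259834073 40.3912152522958
S noseR 32.675327363452595 -41.54458190926417
S rearL -95.38737654778399 39.28480233165085
S rearR -98.0709889351593 -43.5088841637553
barL 55.5285132024181 56.2742156287881
barR 54.488985997700716 -52.09433440310339
vial 61.88981467883487 93.31508601664007
bottle 58.99119980140273 -94.31195033402817
timer -53.57334760840647 -116.36281750475868
[[-0.001  0.364  0.931]
 [-0.001  0.931 -0.364]
 [-1.    -0.001 -0.   ]]
```

Call:
carry_out([
  [1,0,-40,39,10,0,0],
  [1,0,-80,78,20,0,0],
  [1,0,-120,117,30,0,0],
  [1,0,-160,156,40,0,0],
  [1,0,-200,195,49,0,0],
], newtons=60)

```text
time_s: 0.72
eef_pos: [300.2, 230.0, 208.6]
ee_rot: [0.577, 0.409, 0.577, -0.409]
force: [1.2, -0.1, 0.1]
grip_width: 0.002
```

Call:
carry_out([
  [1,0,3,55,0,0,0],
  [1,0,6,110,0,0,0],
  [1,0,9,165,0,0,0],
  [1,10,12,220,0,0,0],
  [1,20,15,275,0,0,0],
])

```text
time_s: 1.35
eef_pos: [406.9, -24.2, 188.4]
ee_rot: [0.578, 0.408, 0.578, -0.407]
force: [1.2, 1.0, 0.4]
grip_width: 0.005
```

Call:
carry_out([
  [1,20,3,50,0,0,0],
  [1,45,6,100,0,0,0],
  [1,70,9,140,0,0,0],
  [1,95,9,156,0,0,0],
  [1,115,9,156,0,0,0],
])

```text
time_s: 1.98
eef_pos: [467.2, -167.1, 72.2]
ee_rot: [0.577, 0.408, 0.578, -0.408]
force: [-0.1, -0.4, 1.3]
grip_width: 0.001
```

```bash
python3 - <<'E'
from h import *
s=ctrl.sense(); print(s['time_s'],s['eef_pos'],s['force'],rot(s['ee_rot']).as_matrix().round(3))
a=viewer.capture("top")[130:290,290:450,::-1]; b=viewer.capture("scene")[180:340,300:460,::-1]
cv2.imwrite("pics/m1.png",cv2.resize(np.hstack([a,b]),None,fx=2.5,fy=2.5,interpolation=cv2.INTER_CUBIC))
E
```

```text
1.975 [ 467.23959769 -167.09470414   72.2072956 ] [-0.11436386 -0.40808157  1.31457314] [[-0.001  0.942  0.335]
 [ 0.001  0.335 -0.942]
 [-1.    -0.001 -0.001]]
```

View pics/m1.png

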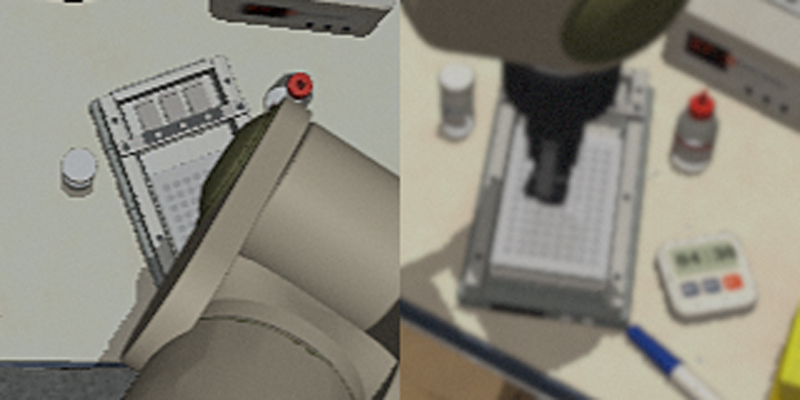

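The fingertips hang over the middle of the lid, near (545,190) in the right half. The bar, vial and bottle are undisturbed. Now I'll press down.

Call:
carry_out([
  [1,10,0,0,0,0,0],
  [1,17,0,0,0,0,0],
  [1,21,0,0,0,0,0],
  [1,24,0,0,0,0,0],
  [1,26,0,0,0,0,0],
])

```text
time_s: 2.7
eef_pos: [467.5, -166.2, 47.7]
ee_rot: [0.578, 0.407, 0.578, -0.407]
force: [0.5, 0.1, 0.8]
grip_width: 0.006
```

Call:
carry_out([
  [1,1,0,0,0,0,0],
  [1,2,0,0,0,0,0],
  [1,3,0,0,0,0,0],
  [1,4,0,0,0,0,0],
  [1,4,0,0,0,0,0],
])

```text
time_s: 3.32
eef_pos: [467.4, -166.2, 43.7]
ee_rot: [0.578, 0.407, 0.578, -0.407]
force: [0.4, -0.4, 0.4]
grip_width: -0.001
```

Call:
carry_out([
  [1,1,0,0,0,0,0],
  [1,2,0,0,0,0,0],
  [1,3,0,0,0,0,0],
  [1,3,0,0,0,0,0],
  [1,3,0,0,0,0,0],
])

```text
time_s: 3.95
eef_pos: [467.5, -166.2, 40.7]
ee_rot: [0.578, 0.407, 0.578, -0.407]
force: [0.8, 0.0, -0.5]
grip_width: 0.003
```

```bash
python3 - <<'E'
from h import *
s=ctrl.sense(); print(s['time_s'],s['eef_pos'],s['force'],s['tau'])
b=viewer.capture("scene")[190:320,310:450,::-1]
cv2.imwrite("pics/m2.png",cv2.resize(b,None,fx=4.5,fy=4.5,interpolation=cv2.INTER_CUBIC))
E
```

```text
3.95 [ 467.47281182 -166.20908812   40.7227946 ] [ 0.84801184  0.04290175 -0.48252369] [-7.63643493e-04 -4.16987228e+01 -1.98616362e+01 -2.45743213e-04
  7.50482650e-05  5.38469442e-05]
```

View pics/m2.png

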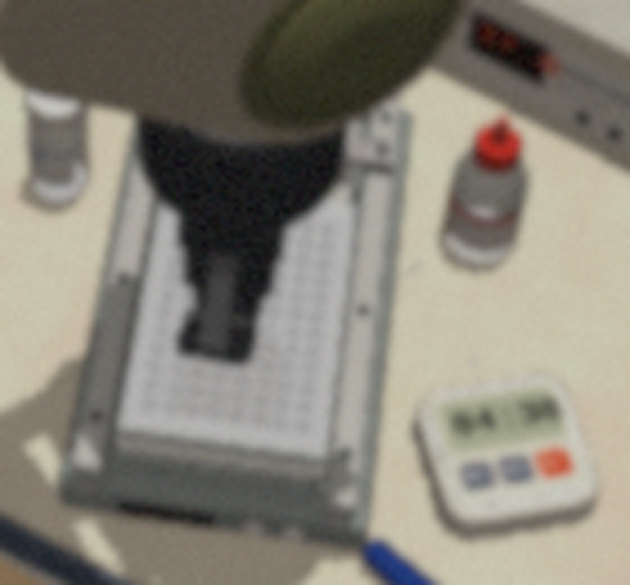

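The fingertips at (218,355) show no clear contact yet, and the force reads about zero. I'll keep going down in small steps.

Call:
carry_out([
  [1,0.5,0,0,0,0,0],
  [1,1,0,0,0,0,0],
  [1,1.5,0,0,0,0,0],
  [1,2,0,0,0,0,0],
  [1,2,0,0,0,0,0],
])

```text
time_s: 4.62
eef_pos: [467.4, -166.2, 38.7]
ee_rot: [0.578, 0.407, 0.578, -0.407]
force: [-0.4, 0.5, -0.7]
grip_width: -0.003
```

```bash
python3 - <<'E'
from h import *
s=ctrl.sense(); print(s['eef_pos'],s['force'])
p=s['eef_pos']
for z in(38.7,43,48,55): print(z,(proj("scene",[p[0],p[1],z])-[310,190])*4.5)
E
```

```text
[ 467.43219569 -166.18438905   38.65027361] [-0.35755489  0.53400128 -0.71844856]
38.7 [227.3873509  383.64104835]
43 [227.750198  378.0388239]
48 [228.17531959 371.47510451]
55 [228.77635954 362.19527113]
```

Call:
carry_out([
  [1,1,0,0,0,0,0],
  [1,2,0,0,0,0,0],
  [1,3,0,0,0,0,0],
  [1,4,0,0,0,0,0],
  [1,4,0,0,0,0,0],
])

```text
time_s: 5.25
eef_pos: [467.4, -166.2, 34.6]
ee_rot: [0.578, 0.407, 0.578, -0.407]
force: [-0.2, 0.2, -0.7]
grip_width: -0.0
```

```bash
python3 - <<'E'
from h import *
b=viewer.capture("scene"); s=ctrl.sense(); print(s['force'],s['wrist_torque'],s['joints'])
b=b[190:320,310:450,::-1]
cv2.imwrite("pics/m3.png",cv2.resize(b,None,fx=5.5,fy=4.5,interpolation=cv2.INTER_CUBIC)[:, :])
E
```

```text
[-0.49762392 -0.03647665 -0.15543322] [ 0.0418385  -0.05084327 -0.01909686] [-5.78240369e-01  4.67877188e-01  1.78361052e+00 -2.72796753e-05
  8.90209397e-01 -9.21033348e-01]
```

View pics/m3.png

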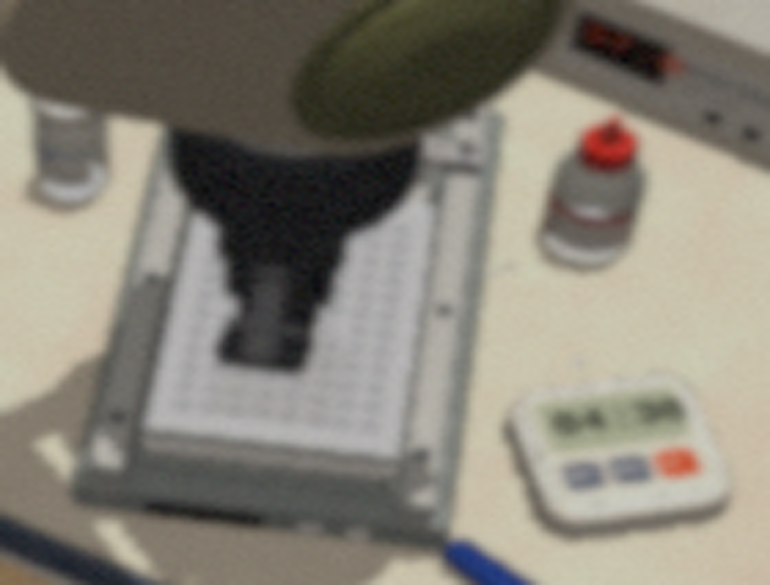

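The tip's lower edge is now at y≈370, against about 381 expected on the lid. The fingers really do end higher than the reported TCP, so I'll keep feeling downward.

Call:
carry_out([
  [1,1,0,0,0,0,0],
  [1,2,0,0,0,0,0],
  [1,3,0,0,0,0,0],
  [1,4,0,0,0,0,0],
  [1,4,0,0,0,0,0],
])

```text
time_s: 5.92
eef_pos: [467.4, -166.2, 30.6]
ee_rot: [0.578, 0.407, 0.578, -0.407]
force: [0.4, 0.6, -0.3]
grip_width: -0.002
```

Call:
carry_out([
  [1,1,0,0,0,0,0],
  [1,2,0,0,0,0,0],
  [1,3,0,0,0,0,0],
  [1,3,0,0,0,0,0],
  [1,3,0,0,0,0,0],
])

```text
time_s: 6.55
eef_pos: [467.5, -166.2, 27.7]
ee_rot: [0.578, 0.407, 0.578, -0.407]
force: [0.0, -0.2, 0.1]
grip_width: -0.001
```

Call:
carry_out([
  [1,1,0,0,0,0,0],
  [1,2,0,0,0,0,0],
  [1,3,0,0,0,0,0],
  [1,3,0,0,0,0,0],
  [1,3,0,0,0,0,0],
])

```text
time_s: 7.18
eef_pos: [467.8, -166.5, 25.2]
ee_rot: [0.578, 0.407, 0.578, -0.407]
force: [-0.1, 0.5, 6.6]
grip_width: -0.002
```

Contact at z≈25 with 6.6 N, where the platen starts to sink. Pressing on.

Call:
carry_out([
  [1,1,0,0,0,0,0],
  [1,2,0,0,0,0,0],
  [1,3,0,0,0,0,0],
  [1,4,0,0,0,0,0],
  [1,4,0,0,0,0,0],
])

```text
time_s: 7.8
eef_pos: [468.1, -166.6, 21.5]
ee_rot: [0.579, 0.407, 0.577, -0.407]
force: [-0.3, 0.4, 8.9]
grip_width: 0.001
```

Call:
carry_out([
  [1,1,0,0,0,0,0],
  [1,2,0,0,0,0,0],
  [1,2,0,0,0,0,0],
  [1,2,0,0,0,0,0],
  [1,2,0,0,0,0,0],
])

```text
time_s: 8.43
eef_pos: [468.3, -166.8, 19.8]
ee_rot: [0.579, 0.407, 0.577, -0.407]
force: [-0.7, 0.1, 10.1]
grip_width: 0.0
```

Call:
carry_out([
  [1,1,0,0,0,0,0],
  [1,2,0,0,0,0,0],
  [1,3,0,0,0,0,0],
  [1,3,0,0,0,0,0],
  [1,3,0,0,0,0,0],
])

```text
time_s: 9.05
eef_pos: [468.9, -166.9, 18.3]
ee_rot: [0.58, 0.407, 0.576, -0.407]
force: [-4.9, 4.5, 27.0]
grip_width: -0.003
```

Call:
carry_out([
  [1,0.5,0,0,0,0,0],
  [1,1,0,0,0,0,0],
  [1,1.5,0,0,0,0,0],
  [1,1.5,0,0,0,0,0],
  [1,1.5,0,0,0,0,0],
])

```text
time_s: 9.68
eef_pos: [469.3, -166.8, 18.1]
ee_rot: [0.58, 0.408, 0.576, -0.407]
force: [-7.6, 8.4, 43.3]
grip_width: 0.007
```

Call:
carry_out([
  [1,-1,0,0,0,0,0],
  [1,-2,0,0,0,0,0],
  [1,-2.5,0,0,0,0,0],
  [1,-2.5,0,0,0,0,0],
  [1,-2.5,0,0,0,0,0],
])

```text
time_s: 10.3
eef_pos: [469.0, -166.8, 18.4]
ee_rot: [0.579, 0.408, 0.576, -0.407]
force: [1.2, 1.5, 14.8]
grip_width: 0.005
```

Call:
carry_out([
  [1,0,3,0,0,0,0],
  [1,0,6,0,0,0,0],
  [1,0,9,0,0,0,0],
  [1,0,12,0,0,0,0],
  [1,0,15,0,0,0,0],
])

```text
time_s: 10.92
eef_pos: [482.7, -161.7, 18.4]
ee_rot: [0.579, 0.407, 0.577, -0.407]
force: [-2.4, 0.8, 16.3]
grip_width: 0.002
```

Drag is only about 2 N, so the plate is riding along rather than slipping.

Call:
carry_out([
  [1,0,3,0,0,0,0],
  [1,0,6,0,0,0,0],
  [1,0,9,0,0,0,0],
  [1,0,12,0,0,0,0],
  [1,0,15,0,0,0,0],
])

```text
time_s: 11.55
eef_pos: [496.7, -156.4, 18.4]
ee_rot: [0.579, 0.407, 0.577, -0.407]
force: [-2.6, 2.1, 16.9]
grip_width: -0.001
```

Call:
carry_out([
  [1,0,3,0,0,0,0],
  [1,0,6,0,0,0,0],
  [1,0,9,0,0,0,0],
  [1,0,12,0,0,0,0],
  [1,0,15,0,0,0,0],
])

```text
time_s: 12.18
eef_pos: [510.7, -151.2, 18.4]
ee_rot: [0.579, 0.408, 0.577, -0.407]
force: [-3.5, 3.4, 17.2]
grip_width: 0.002
```

Call:
carry_out([
  [1,0,3,-0.2,0,0,0],
  [1,0,6,-0.4,0,0,0],
  [1,0,9,-0.5,0,0,0],
  [1,0,12,-0.5,0,0,0],
  [1,0,15,-0.5,0,0,0],
])

```text
time_s: 12.8
eef_pos: [524.5, -145.9, 18.4]
ee_rot: [0.579, 0.407, 0.577, -0.407]
force: [-4.2, 2.3, 16.3]
grip_width: -0.001
```

Call:
carry_out([
  [1,0,2,0,0,0,0],
  [1,0,4,0,0,0,0],
  [1,0,6,0,0,0,0],
  [1,0,7,0,0,0,0],
  [1,0,8,0,0,0,0],
])

```text
time_s: 13.42
eef_pos: [532.0, -143.1, 18.4]
ee_rot: [0.579, 0.407, 0.577, -0.407]
force: [-4.1, 2.3, 17.1]
grip_width: -0.002
```

Call:
carry_out([
  [1,0,1,0,0,0,0],
  [1,0,2,0,0,0,0],
  [1,0,3,0,0,0,0],
  [1,0,4,0,0,0,0],
  [1,0,5,0,0,0,0],
])

```text
time_s: 14.05
eef_pos: [534.5, -142.4, 18.3]
ee_rot: [0.577, 0.406, 0.579, -0.408]
force: [-15.4, -3.6, 22.5]
grip_width: 0.004
```

The force along the lane jumped to about 16 N and the tool stalled, so the plate looks to be on the stop. I'll push slightly more to confirm and then look.

Call:
carry_out([
  [1,0,1,0,0,0,0],
  [1,0,2,0,0,0,0],
  [1,0,2,0,0,0,0],
  [1,0,2,0,0,0,0],
  [1,0,2,0,0,0,0],
])

```text
time_s: 14.68
eef_pos: [536.6, -141.8, 18.3]
ee_rot: [0.578, 0.406, 0.579, -0.408]
force: [-14.9, -4.5, 22.2]
grip_width: 0.004
```

```bash
python3 - <<'E'
from h import *
s=ctrl.sense(); print(s['time_s'],s['eef_pos'],s['force'])
b=viewer.capture("scene")[180:310,310:450,::-1]
cv2.imwrite("pics/m4.png",cv2.resize(b,None,fx=4.5,fy=4.5,interpolation=cv2.INTER_CUBIC))
u=np.array([np.cos(np.radians(19.5)),np.sin(np.radians(19.5))]);v=np.array([-u[1],u[0]])
for X in(-28,-24,-32):
  for Y in (43,-43):
    p=np.array([522,-146.5])+X*u+Y*v; print(X,Y,(proj("scene",[*p,41])-[310,180])*4.5)
E
```

```text
14.675 [ 536.59988078 -141.7662404    18.33802728] [-14.86087894  -4.49035146  22.20508787]
-28 43 [136.9437302  349.82756702]
-28 -43 [339.77084978 381.49581717]
-24 43 [138.62089111 342.10080381]
-24 -43 [340.94191134 373.58805341]
-32 43 [135.25791091 357.59421978]
-32 -43 [338.59366502 389.44492878]
```

View pics/m4.png

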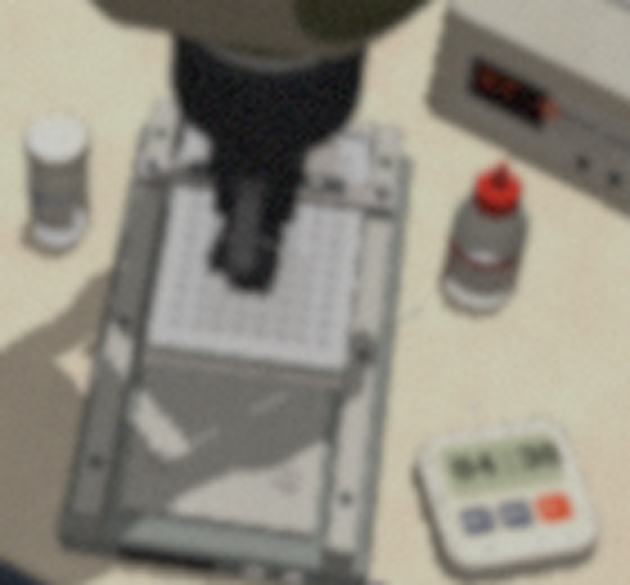

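The lid's rear edge runs (147,345)-(347,372), which matches the home prediction, and the fingertips now slip at a constant force. The vial, bottle and timer stand where they were. Lifting straight off.

Call:
carry_out([
  [1,-2,0,0,0,0,0],
  [1,-5,0,0,0,0,0],
  [1,-12,0,0,0,0,0],
  [1,-30,0,0,0,0,0],
  [1,-60,0,0,0,0,0],
])

```text
time_s: 15.35
eef_pos: [537.5, -140.1, 76.8]
ee_rot: [0.577, 0.407, 0.579, -0.407]
force: [0.6, -0.7, 0.3]
grip_width: -0.002
```

Call:
carry_out([
  [1,-50,0,0,0,0,0],
  [1,-100,-10,0,0,0,0],
  [1,-150,-40,0,0,0,0],
  [1,-170,-90,-30,0,0,0],
  [1,-170,-120,-70,0,0,0],
])

```text
time_s: 15.98
eef_pos: [400.2, -115.0, 248.1]
ee_rot: [0.579, 0.408, 0.577, -0.408]
force: [0.0, 0.3, -0.4]
grip_width: -0.0
```

Call:
carry_out([
  [1,0,0,-55,0,0,0],
  [1,0,0,-110,0,0,0],
  [1,0,0,-165,0,0,0],
  [1,0,0,-200,0,0,0],
  [1,0,0,-200,0,0,0],
])

```text
time_s: 16.6
eef_pos: [333.5, 75.0, 247.1]
ee_rot: [0.579, 0.407, 0.578, -0.406]
force: [0.5, -0.9, -0.4]
grip_width: -0.002
```

```bash
python3 - <<'E'
from h import *
s=ctrl.sense(); print(s['time_s'],s['eef_pos'],s['force'])
a=viewer.capture("top")[140:280,300:450,::-1]; b=viewer.capture("scene")[180:320,310:460,::-1]
cv2.imwrite("pics/f.png",cv2.resize(np.hstack([a,b]),None,fx=2.66,fy=4,interpolation=cv2.INTER_CUBIC))
E
```

```text
16.6 [333.46466765  74.96216298 247.0695127 ] [ 0.45458583 -0.85349779 -0.39862702]
```

View pics/f.png

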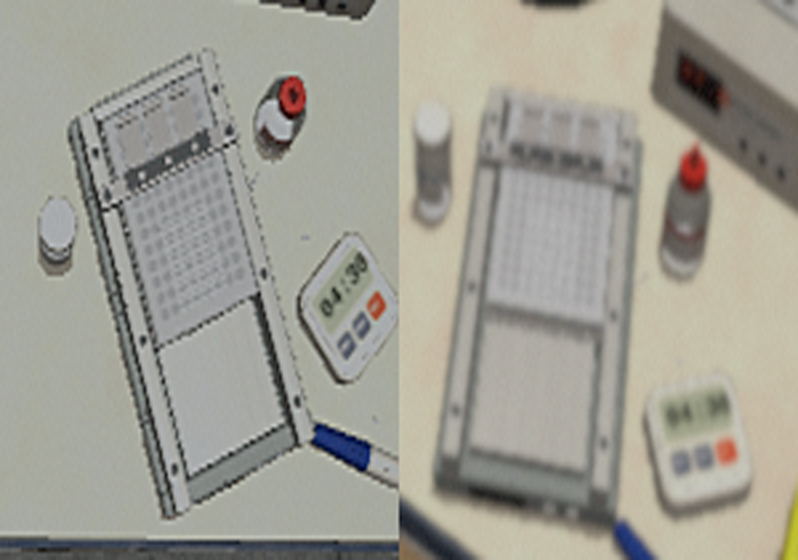

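The plate sits under the bar and leaf with its nose at the stop. The rear edge runs (160,347)-(258,294) in the left half, and the neighbours haven't moved. One numeric check, then I'll hand in.

```bash
python3 - <<'E'
from h import *
u=np.array([np.cos(np.radians(19.5)),np.sin(np.radians(19.5))])
m=lambda x,y,z:cast("top",(300+x/2.66,140+y/4),z)[:2]
bar=(m(108,207,54)+m(240,145,54))/2; rear=(m(160,347,44)+m(258,294,44))/2
print("rear x rel. to bar edge (want -81):",(rear-bar)@u)
E
```

```text
rear x rel. to bar edge (want -81): -78.9158083396961
```

```bash
python3 -c "
from rig import order; print(order.finish_job())"
```

```text
the job is handed in; nothing more can be done
None
```

The plate is loaded and the job is handed in, at about 16.7 s of the 38 s allowed. I pressed it down on its lid with the shut fingertips and slid it under the bar and leaf spring to the end stop. Then I lifted straight off and moved the arm clear.

**At the stop:** the force along the lane jumped from about 3 N to 16 N, and the fingertips then slipped on the lid at constant force.

**After release:** the last pictures show the plate under the bar and leaf. Its rear edge measures 79 mm behind the bar edge; 81 mm is expected at home, so it agrees within the roughly 2 mm camera accuracy. The vial, bottle and timer look unmoved, and the force on the tool is about zero.

**What disagreed or went beyond plan:**
- **Contact height:** the fingertips touched the lid at a reported TCP height of about 25 mm, not the expected 48 mm, so I felt my way down by force.
- **Pressing force:** before the slide, the fingertip force peaked at 43 N when the platen reached its hard stop. I backed off to about 15 N, and it stayed between 15 and 17 N during the slide, reaching 22 N at the stop.

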